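Fit the cup head to the tube mixer

TASK

Take the cup head (not the flat disc head) out of the storage block and fit it on the tube mixer: put its tapered shank into the spindle, find by feel the position where the flange slots drop over the spindle's drive dogs, and press it fully home until the flange sits flush on the spindle nose. Feel your way gently, never ramming the head down on the mixer, leave the other things where they are, and let go of the head at the end.

Things in the scene. Friction and masses are not known exactly. Their poses are not given: they have to be found in the camera images.
- cup_head: The head to be fitted, steel and aluminium, 0.2 to 0.4 kg, 94 mm long. Origin on its axis at the flange underside; z up along the axis. It looks the same after a half turn, and either way round fits. At the start it stands shank-down in one of the storage block's two holes, flange on its top, its x axis within 0.25 rad of the block's x axis.
- cup_head_grip (a point): Centre of the cup head's grip block, on the axis, 33 mm above the flange underside; axes as the head's. The block reaches from 16 to 48 mm above the flange underside and has two ribbed flats 26 mm apart facing +x and -x, 34 mm wide along y: grip here from above. Above it is a black rubber cup, 33 mm diameter, up to 60 mm above the flange underside.
- cup_head_flange (a point): Centre of the top of the cup head's flange, 10 mm above the flange underside; axes as the head's. The flange is 48 mm in diameter, 10 mm thick. Two notch-like slots go right through its rim at +y and -y, each 9.5 mm wide (along x), reaching inwards to 14 mm from the axis.
- cup_head_tip (a point): Tip of the cup head's tapered round shank, on the axis, 34 mm below the flange underside; axes as the head's. The shank is 26 mm in diameter at the flange and 16 mm at the tip.
- stand: Storage block, fixed, grey plastic, 70 (x) by 158 (y) by 44 mm high; origin at the centre of its underside, z up. Two holes 31 mm in diameter, 36 mm deep, at y = +40 and -40 mm; the cup head is in one, the disc head in the other. A head lifts straight up out of its loose hole.
- mixer: The tube mixer: a white box, fixed, 120 (x) by 140 (y) by 82 mm high, with a knob and a switch on its front (-x) and a steel spindle in the middle of its top. Origin at the centre of its underside, z up, y to its left as seen by the robot.
- mixer_nose (a point): Centre of the spindle's upward nose face, 88 mm above the worktop; axes of the mixer. Home is the cup head's origin here. The nose is a steel ring 52 mm in diameter, 6 mm above the housing. Its tapered bore, 27 mm in diameter at the nose face and 38 mm deep, fits the shank with 0.5 mm play all round when home.
- mixer_dogs (a point): Point on the spindle axis level with the tops of the two drive dogs, 8 mm above the nose face; axes of the mixer. The dogs stand opposite one another, 7 mm wide, 16.5 to 25.5 mm from the axis, on the mixer's y axis turned anticlockwise (from above) by the spindle angle, 0.15 to 1.35 rad, NOT measured. Until the slots are over the dogs the flange underside rests here.
- mixer_pin (a point): Top of the ejector pin in the bore, 30 mm below the nose face, axes of the mixer. Slots over the dogs, the head drops until its tip rests here, 4 mm above home. Pushing the pin down those 4 mm takes about 8 N, then it stays. The spindle turns stiffly (0.35 N m, stops at 0 and 1.5 rad): pressed hard while turning, it is dragged along.
- disc_head: Another head with the same shank and flange, but with a flat disc of 60 mm diameter on top, 44 mm above the flange underside; origin and axes as for the cup head. Leave it in its hole.
- oil_bottle: Bystander: small brown bottle with a black cap, 34 mm diameter, 78 mm high, between block and mixer; origin at the centre of its underside.
- tape_roll: Bystander: roll of tan tape, 94 mm, 48 mm high, at the left; origin at the centre of its underside.
- timer: Bystander: white dial timer, 53x86x104 mm high, at the right; origin at the centre of its underside.
- notebook: Bystander: black notebook 148x110x16 mm, at the far right; origin at the centre of its underside.
- marker: Bystander: black marker 144 mm long, 11 mm thick, lying in front of the block; origin at the centre of its underside.
- tube: Bystander: capped sample tube 83 mm long, 15 mm thick, lying in front at the right; origin at the centre of its underside.

How it is judged:
By the outcome, as a careful person would: the job done as asked, in the order asked, and still so for the second after the job is handed in, with the robot touching nothing.
It also fails if it takes over 72 s, if anything falls off the work surface, if the arm or the gripper's body presses on something with over 40 N, if the wrist force passes 120 N, or if a joint passes its speed limit or range.

ROBOT

A 6-joint arm with a two-finger parallel gripper is mounted at the origin on a cart in front of the work surface, level with it; the furniture and walls round the work are solid. World frame = base frame: x ahead of the robot, y to its left, z up, the work surface at z = 0. Lengths are in mm, angles in rad, forces in N, time in s.
With the tool pointing down it reaches from about 375 to 900 mm from the base axis. Payload 3.1 kg.
Tool frame: the origin (TCP) lies on the centre line of the jaws, within the pads' length; the fingertips stand 8 mm ahead of it and the grasp point (between the pads) lies 11 mm behind it; z points along the fingers, y is the direction in which the jaws open and shut (so a half turn about z gives the same grasp; the last joint's range is limited). The gripper opens to 87 mm and grips with 3 to 60 N. Pads are 19 mm wide; open, the fingers measure 117 mm over their backs; the gripper's body (75 mm by 190 mm) begins 51 mm behind the grasp point.
Start: joints at [0.921, 0.527, 1.433, -0, 1.181, -0.178], TCP at [283.457, 556.999, 196.548] pointing down, gripper open.
Joint ranges: [-3.08, 3.08], [-0.75, 2.2], [0.22, 2.44], [-1.43, 4.57], [0, 2.65], [-2.85, 2.85]. Speed limits (rad/s): [2.79, 2.79, 3.14, 3.14, 3.14, 3.14].

INTERFACE

Orientations are given as a rotation vector (axis times angle).
In Python, from rig import ctrl gives the robot as it stands.
- The arm moves only by the tool apply_moves, never from a script. Its argument "targets" is a list of rows, each an object with "linear": the shift along the world's x, y, z in mm, a list of three; "roll": the turn about the world's z in rad. A call has 1 to 12 rows; each row is the pose to reach, as a shift and turn from the pose commanded when the call began; what a row does not reach only later rows make up. A row lasts 1/10 s, in which the tool goes at most 50 mm and 8.59 degrees, less where a joint would pass 70% of its speed; a pose out of reach is approached as far as the arm can. A call with a gripper value outside its range is refused whole. "jaw" is the opening, from 0 (shut) to 1 (fully open), set as the call begins (left out, the last holds). The fingers move at their own pace and stop on an object; the grip force is fixed at half the most. Time passes only in rows, so rows that repeat a pose let the fingers close. It gives the time, the measured TCP pose, the force and the opening at its end, in the units of the state.
- ctrl.sense(): the state, without advancing time (a new reading comes with each control period).
- ctrl.capture(name): name is "side" or "top" or "wrist"; returns a dict with "pixels" (384x512x3 uint8, red, green, blue), "camera_matrix" (3x3 intrinsics, pixels), "R" (3x3) and "t" (3): a world point X has camera coordinates R X + t. Camera axes: x right, y down, z forward; pixel columns grow to the right and rows downward; lengths in mm; the calibration is good to about 2 mm. A picture is of the moment at which its call begins. There is no depth.
- ctrl.job_done(): hands the job in, once; it reports no verdict.
The state is a dict: "time": time; "qpos": joint angles; "dq": joint speeds; "effort": joint torques, N m; "eef_pos": TCP position; "tcp_rot": TCP orientation; "ft_force": force on the tool from outside, world axes, zero at the start; "wrist_torque": the same for the moment, N m; "width": finger opening in mm.
Only numpy, scipy, OpenCV 4.12 (cv2) and the standard library are available. Lean on these libraries where they do the work, as an engineer would, in place of code of your own. Each camera call takes 0.05 s, during which the arm holds its last target. There are 200 camera calls.

## Working session

There is one attempt and no reset: what is moved stays moved. The work goes in short steps, Python scripts to look and compute and a tool call to move; the robot and the scene stay as the last step left them, time stands still between calls to the robot, and variables do not carry over. Pictures are saved under pics/ and viewed, about 8 in all and at most 12, crops included, and the job is handed in when it is done.

Besides the shell and the picture viewer there is one more tool, called after "Call:" by a JSON object that holds its "method" and its "body". apply_moves: Moves the arm, as the interface text tells. Its arguments: {"type":"object","properties":{"targets":{"type":"array"},"jaw":{"type":"number"}},"required":["targets"]}

```bash
mkdir -p pics
cat > h.py <<'E'
import cv2, numpy as np
from rig import ctrl
def snap(n,f):
    d=ctrl.capture(n); cv2.imwrite('pics/'+f,d['pixels'][:,:,::-1]); 
    np.savez('pics/'+f+'.npz',K=d['camera_matrix'],R=d['R'],t=d['t'],p=d['pixels']); return d
def load(f): 
    z=np.load('pics/'+f+'.npz'); return dict(camera_matrix=z['K'],R=z['R'],t=z['t'],pixels=z['p'])
def ray(d,u,v):
    K,R,t=[np.array(d[k]) for k in('camera_matrix','R','t')]
    return -R.T@t, R.T@np.linalg.solve(K,[u,v,1.])
def onz(d,u,v,z):
    o,r=ray(d,u,v); return o+r*(z-o[2])/r[2]
def proj(d,X):
    c=np.array(d['R'])@np.array(X,float)+d['t']; p=np.array(d['camera_matrix'])@c; return p[:2]/p[2]
E
python3 - <<'E'
from h import *
a=[snap(n,n+'1.png') for n in('top','side')]
im=np.hstack([x['pixels'] for x in a])[:,:,::-1]
for n,x in zip(('top','side'),a): print(n,np.round(ray(x,256,192),2).tolist(),np.round(x['camera_matrix'][0][0]))
s=ctrl.sense(); print(s)
for n,x in zip(('t','s'),a): cv2.imwrite('pics/%s_big.png'%n,cv2.resize(x['pixels'][:,:,::-1],(800,600),interpolation=cv2.INTER_CUBIC))
E
```

```text
top [[171.18, -25.81, 1667.87], [0.16, -0.0, -0.99]] 361.0
side [[-497.46, -158.08, 1247.68], [0.61, 0.09, -0.79]] 419.0
{'time': 0.1, 'qpos': array([ 9.21496167e-01,  5.28365255e-01,  1.43374196e+00, -5.67834954e-06,
        1.18139314e+00, -1.78495271e-01]), 'dq': array([ 0.00031324, -0.00272023, -0.0021929 ,  0.00178378, -0.00069221,
       -0.00107804]), 'effort': array([-5.35189101e-04, -4.40990531e+01, -1.77148497e+01,  6.34428416e-02,
        5.34784596e-02, -7.11668599e-05]), 'eef_pos': array([283.05211271, 556.45894686, 195.68465851]), 'tcp_rot': array([-7.32545915e-01, -3.05420750e+00,  2.74621461e-03]), 'ft_force': array([-0.00688254,  0.25350578, -0.61455176]), 'wrist_torque': array([ 0.00892802,  0.0673731 , -0.05429737]), 'width': 87.41033741121977}
```

View pics/t_big.png

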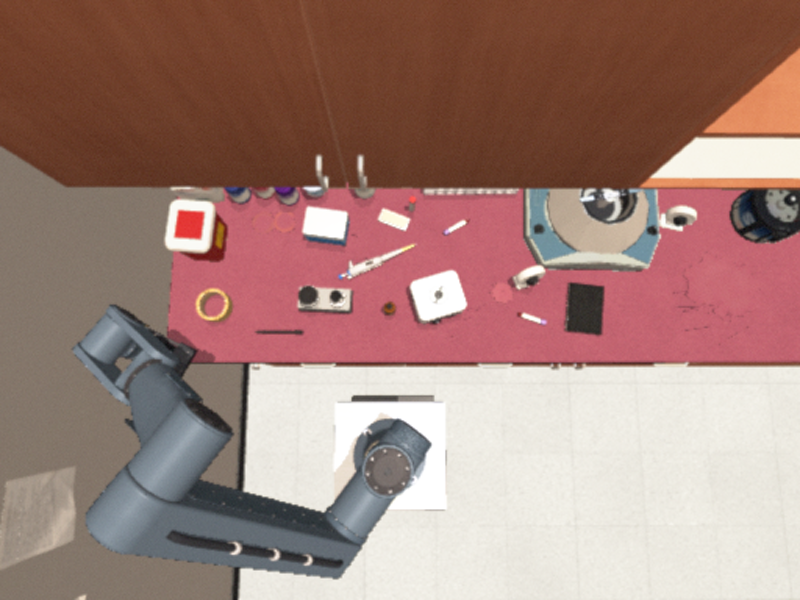

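View pics/s_big.png

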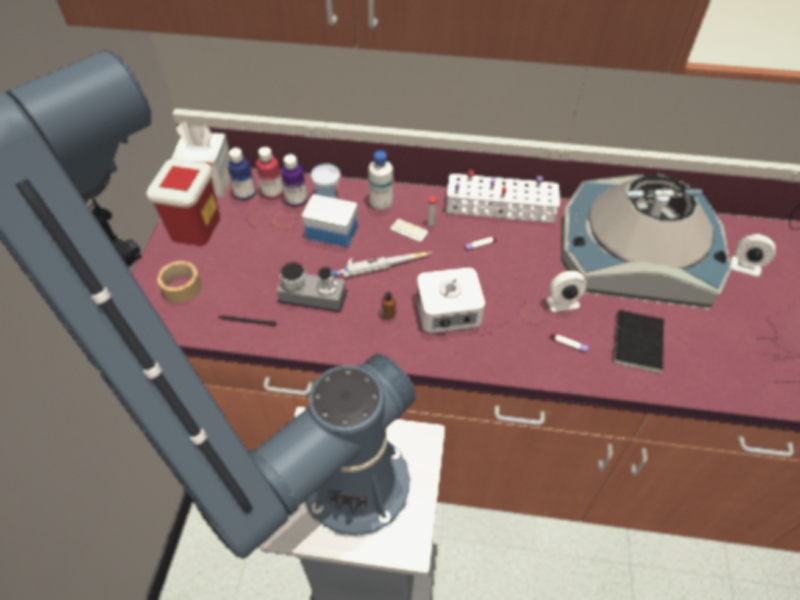

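The top view shows the block at about (324,299), with the wide disc head left (309,295) and the small cup head right (337,296). The mixer spindle is at (438,295), and the bottle at (389,308) lies between them. The side view agrees: cup head at (325,275), spindle at (451,287). Next I'll measure coarsely.

Run:
```python
from h import *
s=512/800
T,S=load('top1.png'),load('side1.png')
def tri(a,b):
    o1,r1=ray(T,*np.array(a)*s);o2,r2=ray(S,*np.array(b)*s)
    k=np.linalg.lstsq(np.c_[r1,-r2],o2-o1,rcond=None)[0]; p=o1+k[0]*r1;q=o2+k[1]*r2
    return np.round((p+q)/2),np.round(np.linalg.norm(p-q),1)
for n,a,b,z in [('cup',(337,296),(325,272),104),('disc',(309,295),(292,270),88),('nose',(438,295),(450,288),96),('bottle',(389,308),(388,296),78)]:
    print(n,tri(a,b),onz(T,*np.array(a)*s,z).round(),onz(S,*np.array(b)*s,z).round())
# block & mixer orientation from top: mixer white mask, block grey mask
p=T['pixels'];hsv=cv2.cvtColor(p,cv2.COLOR_RGB2HSV)
def rect(m,z,n):
    c=max(cv2.findContours(m.astype(np.uint8),0,1)[0],key=cv2.contourArea)
    q=cv2.boxPoints(cv2.minAreaRect(c)); w=np.array([onz(T,*x,z)[:2] for x in q]); e=[w[1]-w[0],w[2]-w[1]]
    print(n,w.mean(0).round(),[(np.linalg.norm(x).round(),(np.degrees(np.arctan2(x[1],x[0]))).round(1)) for x in e])
m=(hsv[...,2]>215)&(hsv[...,1]<40);m2=np.zeros_like(m);m2[165:210,258:302]=m[165:210,258:302];rect(m2,82,'mixer')
m=(hsv[...,1]<70);m2=np.zeros_like(m);m2[180:204,186:228]=m[180:204,186:228];rect(m2,44,'block')
c1=cv2.resize(p[175:210,185:235,::-1],(400,280),interpolation=cv2.INTER_CUBIC)
c2=cv2.resize(S['pixels'][160:215,170:248,::-1],(400,280),interpolation=cv2.INTER_CUBIC)
cv2.imwrite('pics/c.png',np.hstack([c1,c2]))
from scipy.spatial.transform import Rotation as Ro
print(Ro.from_rotvec(ctrl.sense()['tcp_rot']).as_matrix().round(3))
d=snap('wrist','w0.png'); o,r=ray(d,256,192);print(o,r,d['camera_matrix'][0][0])
```

```text
cup (array([443., 147., 104.]), np.float64(4.4)) [443. 144. 104.] [442. 149. 104.]
disc (array([448., 227.,  92.]), np.float64(4.2)) [449. 226.  88.] [451. 231.  88.]
nose (array([ 449., -140.,   87.]), np.float64(1.6)) [ 448. -140.   96.] [ 442. -139.   96.]
bottle (array([413.,  -1.,  78.]), np.float64(0.1)) [413.  -1.  78.] [414.  -1.  78.]
mixer [ 452. -141.] [(np.float64(141.0), np.float64(-72.9)), (np.float64(121.0), np.float64(-164.5))]
block [446. 188.] [(np.float64(71.0), np.float64(-1.7)), (np.float64(157.0), np.float64(-93.5))]
[[-0.891  0.454 -0.001]
 [ 0.454  0.891 -0.002]
 [ 0.    -0.002 -1.   ]]
[210.98737485 592.93038545 383.39239048] [ 0.26418257 -0.12329954 -0.95663092] 328.07462230027306
```

View pics/c.png

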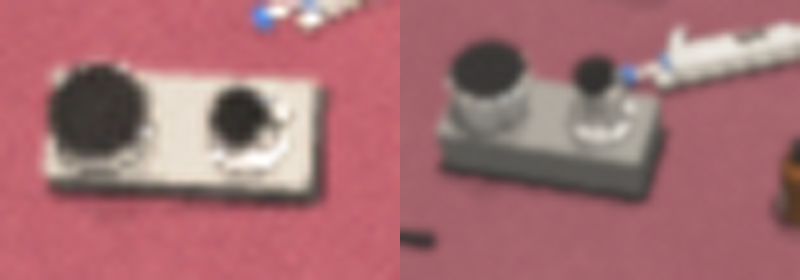

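The crop shows the cup head in the right-hand hole, black cup about 33 mm, and the wide disc in the left-hand hole. Block sizes (71x157) and mixer sizes (121x141) match what was given. The mixer yaw is about +16° and the block yaw about -3°. I'll go above the cup head with the jaws along x.

Call:
{"method": "apply_moves", "body": {"targets": [{"linear": [15,-40,5],"roll": -0.1},{"linear": [30,-80,5],"roll": -0.2},{"linear": [47,-120,5],"roll": -0.33},{"linear": [64,-164,5],"roll": -0.45},{"linear": [80,-205,5],"roll": -0.56},{"linear": [96,-246,5],"roll": -0.67},{"linear": [112,-287,5],"roll": -0.78},{"linear": [128,-328,5],"roll": -0.89},{"linear": [144,-369,5],"roll": -1.0},{"linear": [160,-409,5],"roll": -1.1},{"linear": [160,-409,5],"roll": -1.1},{"linear": [160,-409,5],"roll": -1.1}]}}

```text
time: 1.35
eef_pos: [443.5, 147.3, 201.4]
tcp_rot: [-2.223, -2.218, 0.001]
ft_force: [0.1, -0.1, -0.7]
width: 87.0
```

Run:
```python
from h import *
d=snap('wrist','w1.png'); o,r=ray(d,256,192);print(o,r)
s=ctrl.sense(); print(s['eef_pos'],s['qpos'],s['tcp_rot'])
im=d['pixels'][:,:,::-1].copy()
for X in [(443,147,104),(443,147,54)]: print(proj(d,X))
cv2.imwrite('pics/w1b.png',cv2.resize(im,(800,600)))
```

```text
[444.17566587 227.93109749 389.10491546] [ 0.00928096 -0.2912623  -0.9566703 ]
[442.90794025 148.17007314 201.33976453] [8.24558343e-02 3.09472190e-01 1.80934155e+00 6.62925121e-04
 1.02388194e+00 8.22802295e-02] [-2.22081995e+00 -2.22044363e+00  7.46669384e-04]
[251.64188864 185.79000483]
[251.79856033 172.76801408]
```

View pics/w1b.png

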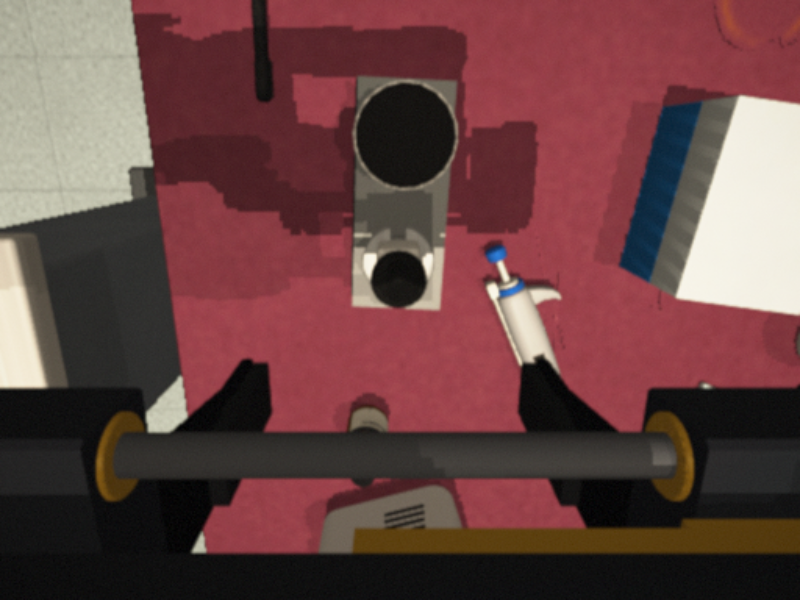

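Wrist view: cup top at (399,279), flange behind it with grey grip corners, disc head at (405,135), block edges vertical. I'll measure the cup centre and head angle in a crop.

Run:
```python
from h import *
d=load('w1.png');p=d['pixels'];g=p.max(2)
def circ(x0,x1,y0,y1,z):
    m=np.zeros(g.shape,np.uint8);m[y0:y1,x0:x1]=(g[y0:y1,x0:x1]<50)
    c=max(cv2.findContours(m,0,1)[0],key=cv2.contourArea);(u,v),r=cv2.minEnclosingCircle(c);x,y,w,h=cv2.boundingRect(c)
    P=onz(d,u,v,z);print((u,v),r,(w,h),P.round(1),'dia',np.linalg.norm(onz(d,u+w/2,v,z)-onz(d,u-w/2,v,z)).round(1))
circ(230,285,155,200,104);circ(220,298,45,125,88)
# block edges
hsv=cv2.cvtColor(p,cv2.COLOR_RGB2HSV)
cv2.imwrite('pics/w1c.png',cv2.resize(p[140:205,215:295,::-1],(800,650),interpolation=cv2.INTER_CUBIC)[:600])
```

```text
(254.68605041503906, 178.1186065673828) 17.484739303588867 (35, 35) [445.8 154.1 104. ] dia 31.4
(259.0900573730469, 86.09952545166016) 32.64037322998047 (62, 65) [449.7 232.9  88. ] dia 54.1
```

View pics/w1c.png

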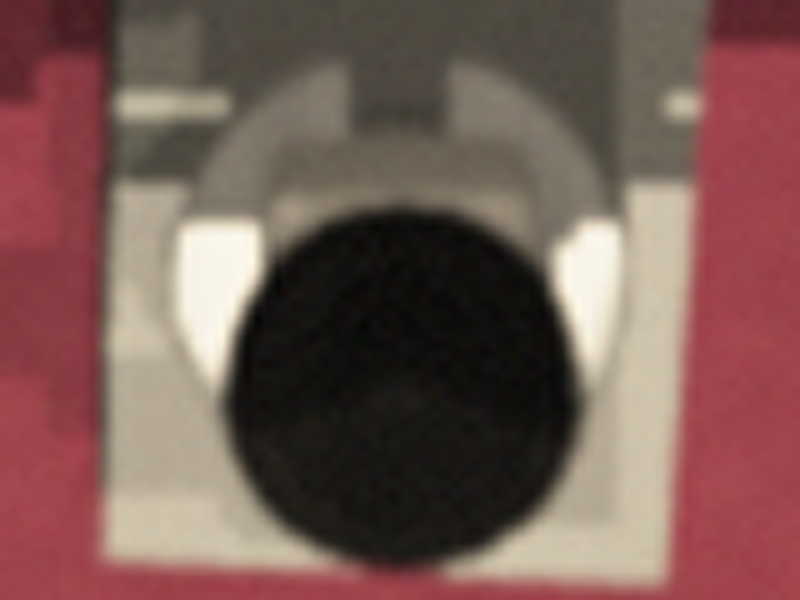

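Run:
```python
from h import *
d=load('w1.png')
c=lambda x,y:(215+x/10-.45,140+y/10-.45)
for n,q,z in [('slotL0',(350,62),54),('slotL1',(352,138),54),('slotR0',(448,65),54),('slotR1',(448,138),54),('flL',(172,300),54),('flR',(627,300),54),('blkBL',(102,560),44),('blkBR',(668,585),44),('blkTR',(697,190),44),('blkTL',(108,190),44)]: print(n,onz(d,*c(*q),z).round(1))
```

```text
slotL0 [440.8 175.4  54. ]
slotL1 [440.9 167.5  54. ]
slotR0 [450.8 175.1  54. ]
slotR1 [450.8 167.5  54. ]
flL [422.  150.5  54. ]
flR [469.6 150.4  54. ]
blkBL [413.  118.8  44. ]
blkBR [475.6 115.8  44. ]
blkTR [477.6 160.1  44. ]
blkTL [414.8 160.2  44. ]
```

Call:
{"method": "apply_moves", "body": {"targets": [{"linear": [2.5,5,-20]},{"linear": [2.5,5,-45]},{"linear": [2.5,5,-70]},{"linear": [2.5,5,-90]},{"linear": [2.5,5,-105]},{"linear": [2.5,5,-117]},{"linear": [2.5,5,-126]},{"linear": [2.5,5,-131]},{"linear": [2.5,5,-134]},{"linear": [2.5,5,-134]}]}}

```text
invalid input
```

Call:
{"method": "apply_moves", "body": {"targets": [{"linear": [0,0,0]},{"linear": [0,0,0]},{"linear": [0,0,0]},{"linear": [0,0,0]},{"linear": [0,0,0]},{"linear": [0,0,0]},{"linear": [0,0,0]},{"linear": [0,0,0]},{"linear": [0,0,0]},{"linear": [0,0,0]}], "jaw": 0.1}}

```text
invalid input
```

Call:
{"method": "apply_moves", "body": {"targets": [{"linear": [2.5,5,-20],"roll": 0},{"linear": [2.5,5,-45],"roll": 0},{"linear": [2.5,5,-70],"roll": 0},{"linear": [2.5,5,-90],"roll": 0},{"linear": [2.5,5,-105],"roll": 0},{"linear": [2.5,5,-117],"roll": 0},{"linear": [2.5,5,-126],"roll": 0},{"linear": [2.5,5,-131],"roll": 0},{"linear": [2.5,5,-134],"roll": 0},{"linear": [2.5,5,-134],"roll": 0}]}}

```text
time: 2.4
eef_pos: [445.8, 153.4, 67.5]
tcp_rot: [-2.221, -2.222, 0.0]
ft_force: [0.3, 1.0, -0.0]
width: 86.8
```

Call:
{"method": "apply_moves", "body": {"targets": [{"linear": [0,0,0],"roll": 0},{"linear": [0,0,0],"roll": 0},{"linear": [0,0,0],"roll": 0},{"linear": [0,0,0],"roll": 0},{"linear": [0,0,0],"roll": 0},{"linear": [0,0,0],"roll": 0},{"linear": [0,0,0],"roll": 0},{"linear": [0,0,0],"roll": 0}], "jaw": 0.1}}

```text
time: 3.2
eef_pos: [445.8, 153.0, 67.5]
tcp_rot: [-2.221, -2.221, 0.0]
ft_force: [-0.3, 0.2, -0.8]
width: 31.4
```

Call:
{"method": "apply_moves", "body": {"targets": [{"linear": [0,0,0],"roll": 0},{"linear": [0,0,0],"roll": 0},{"linear": [0,0,0],"roll": 0},{"linear": [0,0,0],"roll": 0}]}}

```text
time: 3.6
eef_pos: [445.8, 153.0, 67.5]
tcp_rot: [-2.221, -2.221, 0.0]
ft_force: [-0.7, -0.6, 0.8]
width: 31.1
```

Run:
```python
from h import *
d=snap('wrist','w2.png');e=snap('side','s2.png'); print(ctrl.sense()['width'])
a=cv2.resize(d['pixels'][150:390,130:380,::-1],(500,480)); b=cv2.resize(e['pixels'][150:220,170:248,::-1],(300,270),interpolation=cv2.INTER_CUBIC)
im=np.zeros((480,800,3),np.uint8); im[:a.shape[0],:500]=a; im[:270,500:]=b; cv2.imwrite('pics/w2c.png',im)
```

```text
31.082757064389856
```

View pics/w2c.png

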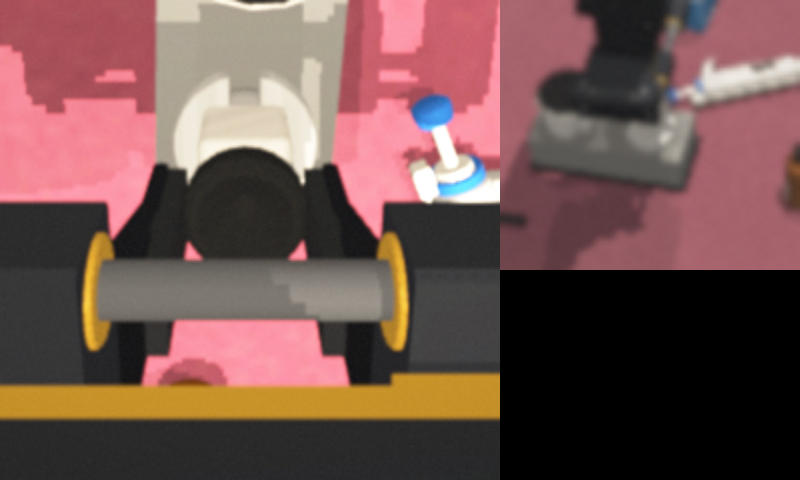

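The head is between the fingers, but the opening is 31 mm where 26 mm was expected, so the pads may be touching the rubber cup. I'll open, go 3 mm lower and close again.

Call:
{"method": "apply_moves", "body": {"targets": [{"linear": [0,0,0],"roll": 0},{"linear": [0,0,0],"roll": 0},{"linear": [0,0,-1],"roll": 0},{"linear": [0,0,-2],"roll": 0},{"linear": [0,0,-3],"roll": 0},{"linear": [0,0,-3],"roll": 0}], "jaw": 0.6}}

```text
time: 4.3
eef_pos: [445.8, 153.0, 64.4]
tcp_rot: [-2.221, -2.221, 0.0]
ft_force: [-0.6, 0.2, -0.9]
width: 51.8
```

Call:
{"method": "apply_moves", "body": {"targets": [{"linear": [0,0,0],"roll": 0},{"linear": [0,0,0],"roll": 0},{"linear": [0,0,0],"roll": 0},{"linear": [0,0,0],"roll": 0},{"linear": [0,0,0],"roll": 0},{"linear": [0,0,0],"roll": 0},{"linear": [0,0,0],"roll": 0},{"linear": [0,0,0],"roll": 0}], "jaw": 0}}

```text
time: 5.1
eef_pos: [445.8, 153.0, 64.5]
tcp_rot: [-2.221, -2.221, 0.0]
ft_force: [0.2, -0.3, 0.5]
width: 31.3
```

Call:
{"method": "apply_moves", "body": {"targets": [{"linear": [0,0,3],"roll": 0},{"linear": [0,0,8],"roll": 0},{"linear": [0,0,16],"roll": 0},{"linear": [0,0,26],"roll": 0},{"linear": [0,0,40],"roll": 0},{"linear": [0,0,60],"roll": 0},{"linear": [0,0,80],"roll": 0},{"linear": [0,0,100],"roll": 0},{"linear": [0,0,115],"roll": 0},{"linear": [0,0,120],"roll": 0},{"linear": [0,0,120],"roll": 0}]}}

```text
time: 6.2
eef_pos: [446.3, 153.1, 185.6]
tcp_rot: [2.22, 2.22, 0.003]
ft_force: [-0.0, -0.6, -2.8]
width: 31.0
```

Call:
{"method": "apply_moves", "body": {"targets": [{"linear": [0,-20,5],"roll": 0},{"linear": [0,-55,5],"roll": 0},{"linear": [0,-95,5],"roll": 0},{"linear": [0,-135,5],"roll": 0},{"linear": [0,-175,5],"roll": 0},{"linear": [0,-215,5],"roll": 0},{"linear": [0,-255,5],"roll": 0},{"linear": [0,-295,5],"roll": 0},{"linear": [0,-330,5],"roll": 0},{"linear": [0,-350,5],"roll": 0},{"linear": [0,-353,5],"roll": 0},{"linear": [0,-353,5],"roll": 0}]}}

```text
time: 7.4
eef_pos: [445.1, -199.5, 188.6]
tcp_rot: [-2.221, -2.218, -0.0]
ft_force: [-0.8, 0.4, -2.4]
width: 31.2
```

Run:
```python
from h import *
d=snap('wrist','w3.png');s=ctrl.sense(); print(s['eef_pos'],s['tcp_rot'],s['width'],proj(d,(449,-140,88)))
cv2.imwrite('pics/w3b.png',cv2.resize(d['pixels'][:300,100:500,::-1],(800,600),interpolation=cv2.INTER_CUBIC))
```

```text
[ 445.00448582 -198.66993684  188.71202468] [-2.21950471e+00 -2.21886099e+00 -2.31365115e-04] 31.233371285501967 [256.68744814 117.91474047]
```

View pics/w3b.png

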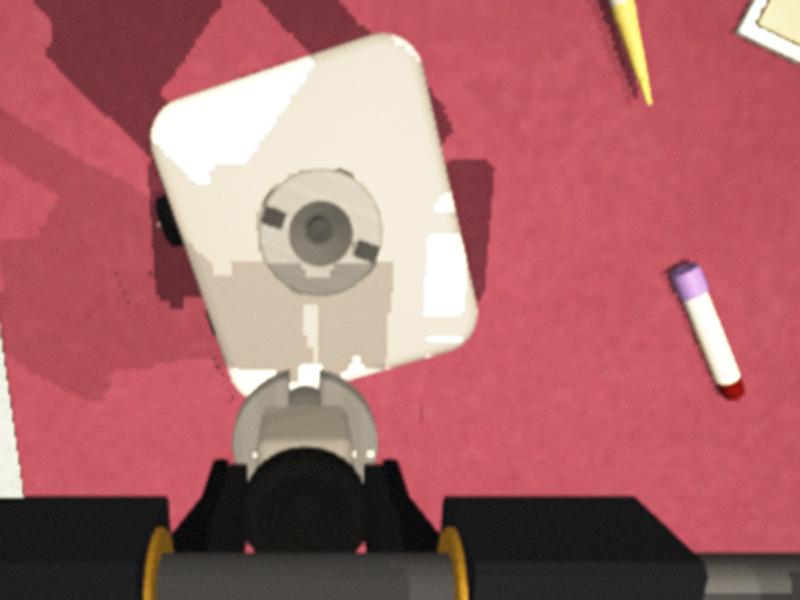

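The view shows the nose ring at (320,232) with the bore in the middle. The dark dogs are at (273,216) and (366,250), so the dog line points about 20° below image-right. The held head is at the bottom, with its flange slot at (305,390). Now I'll measure the nose centre and dog angle, and the held head relative to the TCP with the same camera.

Run:
```python
from h import *
d=load('w3.png');p=d['pixels'];g=cv2.cvtColor(p,cv2.COLOR_RGB2GRAY)
G=cv2.resize(g[:300,100:500],None,fx=4,fy=4,interpolation=cv2.INTER_CUBIC)
px=lambda u,v:((u+.5)/4-.5+100,(v+.5)/4-.5)
roi=G[300:620,490:790]
print('profile row',g[116,225:296].tolist());
for lo,hi,mn in((95,110,0),(85,0,0),(130,0,0),(165,0,0)):
    m=(roi<lo).astype(np.uint8)
    for c in cv2.findContours(m,cv2.RETR_LIST,cv2.CHAIN_APPROX_NONE)[0]:
        A=cv2.contourArea(c)
        if A<600 or len(c)<20: continue
        (u,v),ax,an=cv2.fitEllipse(c);(ru,rv),rw,ra=cv2.minAreaRect(c)
        U=px(u+490,v+300); print(lo,A,np.round(U,1),np.round(ax,1),'z88',onz(d,*U,88).round(1)[:2],'z96',onz(d,*px(ru+490,rv+300),96).round(1)[:2])
# cup held
m=np.zeros(g.shape,np.uint8);m[215:285,200:305]=g[215:285,200:305]<60
E=cv2.resize(p[210:290,205:305,::-1],None,fx=8,fy=8,interpolation=cv2.INTER_CUBIC)
E2=cv2.convertScaleAbs(E,alpha=1.5,beta=20);cv2.imwrite('pics/w3h.png',E2[:600])
for n,X in [('cuptop',(445,-199,188.7-20.5+60)),('flangetop',(445,-199,178.2)),('slot outer +y',(445,-199+23.5,178.2))]: print(n,proj(d,X).round(1),'view',((proj(d,X)-[100,0])*2).round())
```

```text
profile row [234, 235, 234, 223, 195, 192, 207, 210, 209, 210, 212, 212, 212, 212, 213, 211, 210, 211, 203, 169, 133, 124, 123, 121, 123, 123, 125, 112, 98, 87, 89, 90, 90, 89, 91, 85, 90, 86, 90, 89, 96, 103, 106, 113, 110, 109, 107, 109, 107, 109, 123, 168, 209, 216, 216, 218, 217, 218, 217, 217, 215, 217, 215, 214, 210, 201, 219, 236, 239, 237, 238]
95 745.5 [282.6 125.1] [25.6 42.7] z88 [ 471.4 -146.1] z96 [ 470.8 -145.4]
95 2094.0 [259.1 113.7] [49.2 54.5] z88 [ 451.1 -136.5] z96 [ 451.1 -135.9]
95 828.5 [236.  108.3] [28.7 39.5] z88 [ 431.4 -131.9] z96 [ 431.9 -131.6]
130 1272.5 [282.9 125.5] [35.1 51.1] z88 [ 471.7 -146.4] z96 [ 471.  -145.8]
130 1286.5 [236.1 108.2] [36.2 48.3] z88 [ 431.4 -131.9] z96 [ 431.9 -131.6]
130 10300.0 [260.6 115.1] [109.9 124.7] z88 [ 452.4 -137.6] z96 [ 452.  -137.3]
165 1326.0 [275.8 128.9] [43.5 61.8] z88 [ 465.6 -149.3] z96 [ 465.  -150.1]
165 23186.5 [261.5 124.3] [176.3 194.4] z88 [ 453.2 -145.4] z96 [ 451.6 -147. ]
165 1906.5 [236.1 105.8] [47.5 76.9] z88 [ 431.5 -129.9] z96 [ 432.6 -128.2]
cuptop [251.4 258.4] view [303. 517.]
flangetop [251.8 221.2] view [304. 442.]
slot outer +y [251.7 186.3] view [303. 373.]
```

View pics/w3h.png

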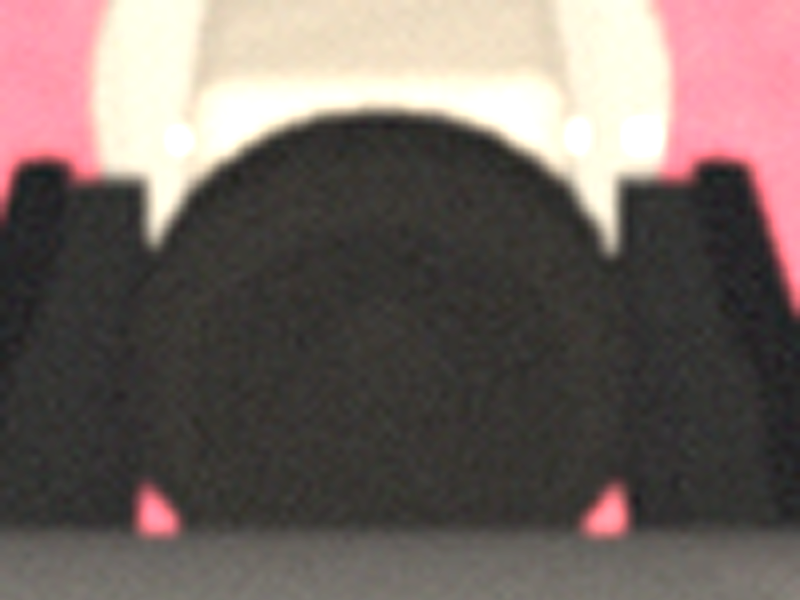

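In this crop the held cup is centred at about (383,362), upright and square in the jaws. The dog line is at 160°, which puts the spindle angle at about 0.95 rad, inside the range. I'll turn the head +1.225 rad to match and look again from there, so that camera bias separates from the offset in the grasp.

Call:
{"method": "apply_moves", "body": {"targets": [{"linear": [6,4,0],"roll": 0.11},{"linear": [12,8,0],"roll": 0.23},{"linear": [19,12,0],"roll": 0.36},{"linear": [26,16,0],"roll": 0.49},{"linear": [33,21,0],"roll": 0.62},{"linear": [40,26,0],"roll": 0.75},{"linear": [47,31,0],"roll": 0.88},{"linear": [54,36,0],"roll": 1.01},{"linear": [60,40,0],"roll": 1.13},{"linear": [62,41,0],"roll": 1.225},{"linear": [62,41,0],"roll": 1.225},{"linear": [62,41,0],"roll": 1.225}]}}

```text
time: 8.65
eef_pos: [507.4, -157.4, 189.3]
tcp_rot: [-0.541, -3.093, -0.001]
ft_force: [-0.3, -0.2, -4.0]
width: 31.3
```

Run:
```python
from h import *
from scipy.spatial.transform import Rotation as Ro
d=snap('wrist','w4.png');s=ctrl.sense(); print(s['eef_pos'],s['qpos'].round(2),s['width'],s['ft_force'])
M=Ro.from_rotvec(s['tcp_rot']).as_matrix();print(M.round(3).tolist())
print(proj(d,(451.5,-138.5,88)))
p=d['pixels'];g=cv2.cvtColor(p,cv2.COLOR_RGB2GRAY);G=cv2.resize(g[:300,100:500],None,fx=4,fy=4,interpolation=cv2.INTER_CUBIC)
c0=(proj(d,(451.5,-138.5,88))-[100,0])*4;x0,y0=(c0-160).astype(int);y0=max(y0,0)
px=lambda u,v:((u+x0+.5)/4-.5+100,(v+y0+.5)/4-.5)
roi=G[y0:y0+320,x0:x0+320]
for lo in(95,115,130,150):
    for c in cv2.findContours((roi<lo).astype(np.uint8),cv2.RETR_LIST,cv2.CHAIN_APPROX_NONE)[0]:
        A=cv2.contourArea(c)
        if A<600: continue
        (u,v),ax,an=cv2.fitEllipse(c);r=cv2.minAreaRect(c)
        print(lo,A,np.round(px(u,v),1),np.round(ax,1),'z88',onz(d,*px(u,v),88).round(1)[:2],'z96',onz(d,*px(*r[0]),96).round(1)[:2])
for n,z in(('cuptop',s['eef_pos'][2]+39.5),('fl',s['eef_pos'][2]-10.5)): print(n,proj(d,(*s['eef_pos'][:2],z)))
cv2.imwrite('pics/w4b.png',cv2.resize(p[60:285,110:410,::-1],(800,600),interpolation=cv2.INTER_CUBIC))
```

```text
[ 507.43738    -157.88432853  189.34468172] [-0.51  0.41  1.67  0.    1.06 -1.74] 31.43879497980063 [ 0.28935493  0.46762958 -3.56233721]
[[-0.941, 0.339, -0.001], [0.339, 0.941, 0.001], [0.001, 0.0, -1.0]]
[251.44950733 118.57781986]
95 1469.0 [251.2 143.7] [37.7 52.6] z88 [ 471.8 -146.1] z96 [ 470.7 -145.7]
95 5546.0 [247.  116.4] [ 77.2 111.3] z88 [ 448.4 -141.5] z96 [ 447.6 -140.4]
115 2255.0 [247.4 143.3] [50.  94.7] z88 [ 470.3 -149.1] z96 [ 468.8 -150.4]
115 11547.5 [250.8 119.1] [116.8 126.5] z88 [ 451.7 -139.1] z96 [ 451.  -139.2]
115 910.5 [251.2  93.1] [30.  40.9] z88 [ 431.7 -131.5] z96 [ 431.8 -131.3]
130 21656.5 [255.6 126.4] [173.  207.2] z88 [ 459.  -137.3] z96 [ 460.5 -137.3]
130 1107.0 [251.2  93.1] [33.2 44.2] z88 [ 431.7 -131.5] z96 [ 431.7 -131.2]
150 847.5 [285.9 153.8] [33.7 42. ] z88 [ 490.7 -120.1] z96 [ 488.7 -120.9]
150 24744.0 [257.5 129.3] [202.  218.7] z88 [ 461.9 -136.6] z96 [ 461.8 -136.1]
150 1443.0 [253.4  92. ] [42.5 67.7] z88 [ 431.5 -129.5] z96 [ 431.9 -128.4]
cuptop [252.63466508 259.98245221]
fl [252.47822481 222.40185523]
```

View pics/w4b.png

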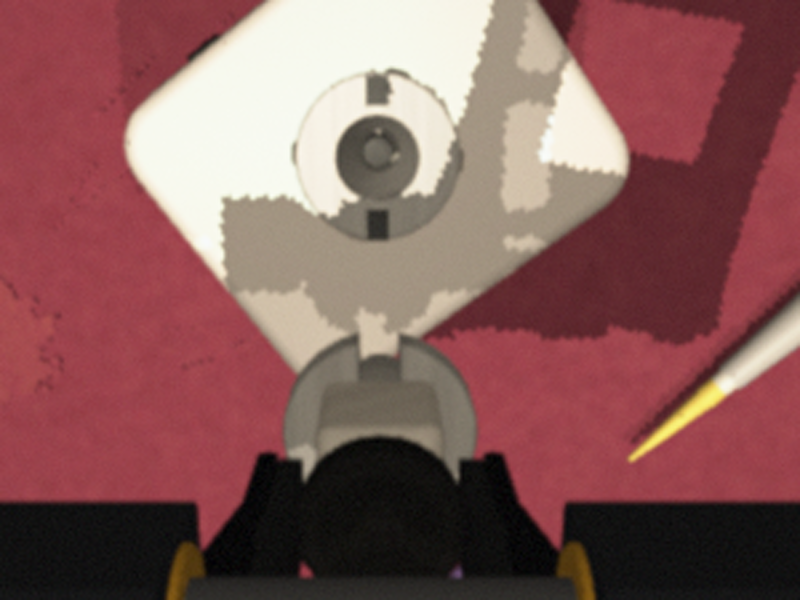

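The dogs, at (377,88) and (377,224) in this view, are in the same columns as the held slot at (378,345), so the angle fits. The two dog midpoints agree: nose centre (451.4,-138.6) on both views. The held axis sits about 1.4 mm from the TCP towards the camera. I'll move above the bore and then lower.

Call:
{"method": "apply_moves", "body": {"targets": [{"linear": [-10,3,0],"roll": 0},{"linear": [-25,9,0],"roll": 0},{"linear": [-40,14,0],"roll": 0},{"linear": [-50,17,0],"roll": 0},{"linear": [-54.7,18.8,0],"roll": 0},{"linear": [-54.7,18.8,-8],"roll": 0},{"linear": [-54.7,18.8,-18],"roll": 0},{"linear": [-54.7,18.8,-26],"roll": 0},{"linear": [-54.7,18.8,-32],"roll": 0},{"linear": [-54.7,18.8,-34],"roll": 0},{"linear": [-54.7,18.8,-34],"roll": 0}]}}

```text
time: 9.8
eef_pos: [453.2, -140.1, 154.9]
tcp_rot: [-0.54, -3.094, -0.001]
ft_force: [-0.9, 0.2, -3.0]
width: 31.7
```

Call:
{"method": "apply_moves", "body": {"targets": [{"linear": [-0.5,1,-4],"roll": 0},{"linear": [-0.5,1,-9],"roll": 0},{"linear": [-0.5,1,-14],"roll": 0},{"linear": [-0.5,1,-19],"roll": 0},{"linear": [-0.5,1,-23],"roll": 0},{"linear": [-0.5,1,-27],"roll": 0},{"linear": [-0.5,1,-30],"roll": 0},{"linear": [-0.5,1,-33],"roll": 0},{"linear": [-0.5,1,-35],"roll": 0},{"linear": [-0.5,1,-36.5],"roll": 0},{"linear": [-0.5,1,-36.5],"roll": 0}]}}

```text
time: 10.9
eef_pos: [452.7, -139.2, 118.9]
tcp_rot: [-0.54, -3.095, -0.0]
ft_force: [0.1, 0.2, -3.4]
width: 31.1
```

Call:
{"method": "apply_moves", "body": {"targets": [{"linear": [0,0,-0.5],"roll": 0},{"linear": [0,0,-1],"roll": 0},{"linear": [0,0,-1.5],"roll": 0},{"linear": [0,0,-2],"roll": 0},{"linear": [0,0,-2.5],"roll": 0},{"linear": [0,0,-3],"roll": 0},{"linear": [0,0,-3.5],"roll": 0},{"linear": [0,0,-3.5],"roll": 0}]}}

```text
time: 11.7
eef_pos: [452.7, -139.1, 115.5]
tcp_rot: [-0.541, -3.094, -0.0]
ft_force: [0.1, 1.1, -3.8]
width: 31.2
```

Call:
{"method": "apply_moves", "body": {"targets": [{"linear": [0,0,-0.4],"roll": 0},{"linear": [0,0,-0.8],"roll": 0},{"linear": [0,0,-1.2],"roll": 0},{"linear": [0,0,-1.6],"roll": 0},{"linear": [0,0,-2],"roll": 0},{"linear": [0,0,-2],"roll": 0}]}}

```text
time: 12.3
eef_pos: [452.7, -139.1, 113.5]
tcp_rot: [-0.54, -3.095, -0.0]
ft_force: [-1.1, 0.4, -3.7]
width: 31.2
```

Call:
{"method": "apply_moves", "body": {"targets": [{"linear": [0,0,-0.4],"roll": 0},{"linear": [0,0,-0.8],"roll": 0},{"linear": [0,0,-1.2],"roll": 0},{"linear": [0,0,-1.6],"roll": 0},{"linear": [0,0,-2],"roll": 0},{"linear": [0,0,-2],"roll": 0}]}}

```text
time: 12.9
eef_pos: [453.0, -139.2, 112.2]
tcp_rot: [0.54, 3.094, -0.0]
ft_force: [-1.6, 1.7, 4.7]
width: 31.6
```

Contact is at about 112.3, where the pin was expected, with the weight taken off. I'll press on in small steps.

Call:
{"method": "apply_moves", "body": {"targets": [{"linear": [0,0,-0.5],"roll": 0},{"linear": [0,0,-1],"roll": 0},{"linear": [0,0,-1.5],"roll": 0},{"linear": [0,0,-2],"roll": 0},{"linear": [0,0,-2],"roll": 0}]}}

```text
time: 13.4
eef_pos: [452.7, -139.0, 110.5]
tcp_rot: [0.54, 3.094, 0.0]
ft_force: [-2.3, 2.0, 8.5]
width: 31.3
```

Call:
{"method": "apply_moves", "body": {"targets": [{"linear": [-0.4,0.3,-0.4],"roll": 0},{"linear": [-0.4,0.3,-0.8],"roll": 0},{"linear": [-0.4,0.3,-1.2],"roll": 0},{"linear": [-0.4,0.3,-1.6],"roll": 0},{"linear": [-0.4,0.3,-1.6],"roll": 0}]}}

```text
time: 13.9
eef_pos: [452.4, -138.8, 108.9]
tcp_rot: [0.54, 3.094, -0.0]
ft_force: [-2.4, 1.7, 8.4]
width: 31.2
```

Call:
{"method": "apply_moves", "body": {"targets": [{"linear": [-0.3,0.2,-0.4],"roll": 0},{"linear": [-0.3,0.2,-0.8],"roll": 0},{"linear": [-0.3,0.2,-1.2],"roll": 0},{"linear": [-0.3,0.2,-1.6],"roll": 0},{"linear": [-0.3,0.2,-1.6],"roll": 0}]}}

```text
time: 14.4
eef_pos: [452.3, -138.7, 108.4]
tcp_rot: [0.54, 3.094, -0.001]
ft_force: [-4.1, 3.1, 16.8]
width: 31.3
```

The force is rising at 108.4, and home was expected at 108.5. One slightly firmer press will confirm the stop.

Call:
{"method": "apply_moves", "body": {"targets": [{"linear": [0,0,-0.5],"roll": 0},{"linear": [0,0,-1],"roll": 0},{"linear": [0,0,-1],"roll": 0},{"linear": [0,0,-1],"roll": 0}]}}

```text
time: 14.8
eef_pos: [452.3, -138.8, 108.3]
tcp_rot: [0.54, 3.093, -0.001]
ft_force: [-5.7, 2.4, 25.1]
width: 31.5
```

Call:
{"method": "apply_moves", "body": {"targets": [{"linear": [0,0,1],"roll": 0},{"linear": [0,0,2],"roll": 0},{"linear": [0,0,2],"roll": 0}]}}

```text
time: 15.1
eef_pos: [452.2, -138.7, 108.5]
tcp_rot: [0.54, 3.094, -0.001]
ft_force: [-3.0, 1.2, 10.9]
width: 31.5
```

Call:
{"method": "apply_moves", "body": {"targets": [{"linear": [0,0,0],"roll": 0},{"linear": [0,0,0],"roll": 0},{"linear": [0,0,0],"roll": 0},{"linear": [0,0,0],"roll": 0},{"linear": [0,0,0],"roll": 0},{"linear": [0,0,0],"roll": 0},{"linear": [0,0,0],"roll": 0},{"linear": [0,0,0],"roll": 0}], "jaw": 0.75}}

```text
time: 15.9
eef_pos: [452.1, -138.7, 107.3]
tcp_rot: [-0.54, -3.095, -0.0]
ft_force: [0.3, 0.4, 0.1]
width: 65.4
```

Call:
{"method": "apply_moves", "body": {"targets": [{"linear": [0,0,5],"roll": 0},{"linear": [0,0,15],"roll": 0},{"linear": [0,0,30],"roll": 0},{"linear": [0,0,50],"roll": 0},{"linear": [0,0,75],"roll": 0},{"linear": [19,-7,100],"roll": 0},{"linear": [38,-14,115],"roll": 0},{"linear": [56,-20,115],"roll": 0},{"linear": [56,-20,115],"roll": 0}]}}

```text
time: 16.8
eef_pos: [510.7, -160.1, 224.1]
tcp_rot: [0.539, 3.09, -0.003]
ft_force: [0.2, 1.1, -0.0]
width: 65.3
```

Run:
```python
from h import *
d=snap('wrist','w5.png');t=snap('side','s5.png');s=ctrl.sense(); print(s['time'],s['eef_pos'],s['width'],s['ft_force'])
g=d['pixels'].max(2)
for z in(140,148,152): print(z,proj(d,(451.4,-138.6,z)).round(1))
a=cv2.resize(d['pixels'][20:270,130:380,::-1],(450,450),interpolation=cv2.INTER_CUBIC);b=cv2.resize(t['pixels'][150:230,170:320,::-1],(350,187),interpolation=cv2.INTER_CUBIC)
im=np.zeros((450,800,3),np.uint8);im[:,:450]=a;im[:187,450:]=b;cv2.imwrite('pics/w5b.png',im)
```

```text
16.9 [ 507.21098356 -158.23622938  222.4350745 ] 65.35916641635433 [-0.59192486  0.30661385  0.59491462]
140 [253.  114.4]
148 [253.1 115.1]
152 [253.1 115.5]
```

View pics/w5b.png

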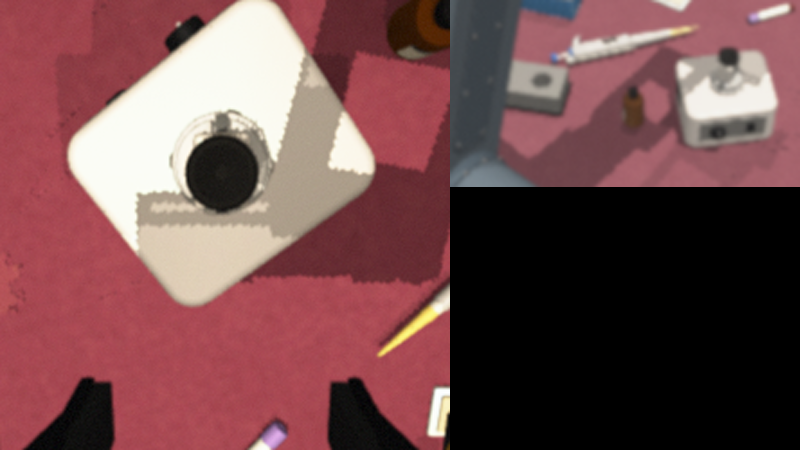

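The cup head stands centred in the spindle: cup at pixel (253.3,115.6), against (253.1,115.1) predicted for home. A dog shows in the slot, the gripper is clear, and the bottle, block and mixer are where they were. I'm handing in.

```bash
python3 -c "
from h import *
d=load('w5.png');g=d['pixels'].max(2);m=np.zeros(g.shape,np.uint8);m[85:145,220:290]=g[85:145,220:290]<55
c=max(cv2.findContours(m,0,1)[0],key=cv2.contourArea);print(cv2.minEnclosingCircle(c))
print(ctrl.job_done(), ctrl.sense()['time'])"
```

```text
((252.5, 116.02381134033203), 21.02985191345215)
the job is handed in; nothing more can be done
the job is handed in; nothing more can be done
```

The cup head is on the mixer, pressed home and released, and the job was handed in at about 17 s of the 72 s allowed.

**How it went:**
- **Turn:** I lifted the head out of the block and turned it to the dog angle measured in two wrist views (spindle about 0.95 rad).
- **Entry:** The slots went over the dogs on the first try, with no contact at dog height and no searching turn needed.
- **Press:** The head met the pin at about 4 mm above home. The pin moved at a steady 8 N or so, and then there was a hard stop at TCP z 108.3–108.5 (108.5 expected). The highest force I read was 25 N.

**Last checks:**
- **Release:** Wrist force was near zero after release and the gripper was clear.
- **Position:** In the wrist picture the cup is within about 1 pixel of where it should be at home, and a dog shows in its slot.
- **Flush seat:** I confirmed this only by the stop height and force while still holding the head. The pictures cannot show whether it rose a few millimetres after I let go.
- **Other things:** The bottle, block and mixer look unmoved. The last pictures did not show everything else, including the disc head, which the arm blocked from view.

**Disagreements:**
- The jaws closed to 31 mm on the grip block instead of 26 mm. I re-gripped 3 mm lower with the same result, and the hold was firm, so I went on. I did not find the cause.
- The overhead and side cameras put the head about 6 mm off in y from the wrist camera. I followed the wrist camera, and the grip and the fit bore it out.

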